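# Wedge the rocking stirrer

### The arm

A 7-joint arm with a two-finger parallel gripper is mounted at the origin on a cart in front of the work surface, level with it; the furniture and walls round the work are solid. World frame = base frame: x ahead of the robot, y to its left, z up, the work surface at z = 0. Lengths are in m, angles in degrees, forces in N, time in s.
With the tool pointing down it reaches from about 0.4 to 0.85 m from the base axis. Payload 4.4 kg.
Tool frame: the origin (TCP) lies midway between the tips of the shut fingers; the grasp point (between the pads) lies 19 mm behind it (r.grasp_offset is the z of the grasp point in the tool frame, in m); z points along the fingers, x is the direction in which the jaws open and shut, and the axes are right-handed (so a half turn about z gives the same grasp; the last joint's range is limited). The gripper opens to 94 mm and grips with 3 to 60 N. Pads are 16 mm wide; open, the fingers measure 119 mm over their backs; the gripper's body (75 mm by 177 mm) begins 78 mm behind the grasp point.
Start: joints at [-72.697, 36.005, 2.206, 86.941, -1.547, 57.084, -1.146], TCP at [0.234, 0.607, 0.205] pointing down, gripper open.
Joint ranges: [-175.42, 175.42], [-21.48, 121.26], [-71.46, 75.88], [10.55, 141.38], [-63.04, 243.04], [13.31, 113.54], [-168.57, 168.57]. Speed limits (degrees/s): [147.25, 147.25, 180, 180, 180, 180, 180].

### API

Orientations are given as [roll, pitch, yaw] about the fixed x, y, z axes, in that order (R = Rz(yaw) Ry(pitch) Rx(roll)).
In Python, from station import r gives the robot as it stands. The module is installed in compiled form; this text tells all that it offers.
- The arm moves only by the tool servo_tool, never from a script. Its argument "plan" is a list of rows, each a list of 7 numbers: the closure, from 0 (fully open) to 1 (shut), then the shift along the world's x, y, z in cm, then the turn, a rotation vector about the world's x, y, z in rad. In form: [[jaw, tx, ty, tz, rx, ry, rz], ...]. A call has 1 to 5 rows; each row is the pose to reach, as a shift and turn from the pose measured when the call began; what a row does not reach only later rows make up. A row lasts 1/12 s, in which the tool goes at most 41.7 mm and 7.16 degrees, less where a joint would pass 70% of its speed; a pose out of reach is approached as far as the arm can. A call with a gripper value outside its range is refused whole. The fingers move at their own pace and stop on an object; "newtons" is the grip in N (left out, the last holds). Time passes only in rows, so rows that repeat a pose let the fingers close. It gives the time, the measured TCP pose, the force and the opening at its end, in the units of the state.
- r.get_obs(): the state, without advancing time (a new reading comes with each control period).
- r.get_image(name): name is "side" or "top" or "wrist"; returns the picture (400x640x3 uint8, blue, green, red); there is no depth.
- r.camera_params(name): a dict with "mtx" (3x3 intrinsics, pixels), "rvec" (rotation vector, rad) and "tvec" (3), from world to camera coordinates, as OpenCV has them. Camera axes: x right, y down, z forward; pixel columns grow to the right and rows downward; lengths in m; the calibration is good to about 2 mm. The wrist camera is an equidistant fisheye: a pixel r from the principal point sees the ray r / f radians off the axis. A picture is of the moment at which its call begins: read the wrist's pose just before it. camera_params takes no time and is no camera call; for the wrist camera it gives the pose at the moment of the call.
- r.job_done(): hands the job in, once; it reports no verdict.
Trained networks look in the newest picture that a camera, given by its name, has taken for a name from the list of things; names that differ only in an ending like _2 or _b are one class to them, and where a whole thing is asked for, a point or a joint stands for the part that bears it (a point fixed in the world has none). Each returns a list of dicts, best first, with "p" (0 to 1); they miss things now and then, are a little off and sometimes report something else, mostly with a low value. They report only what shows in the picture. A call takes as long as a camera call.
- r.find_in(query, camera): "uv" ([column, row] in pixels, amid what is visible of it).
- r.regions_of(query, camera): "region" (400x640 bool, what is visible of it) and "uv" ([column, row] in pixels, amid what is visible of it).
The state is a dict: "time": time; "joint_pos": joint angles; "qvel": joint speeds; "joint_torque": joint torques, N m; "ee_pos": TCP position; "tcp_rot": TCP orientation; "force": force on the tool from outside, world axes, zero at the start; "torque": the same for the moment, N m; "finger_gap": opening from 0.0 (shut) to 1.0 (fully open).
Only numpy, scipy, OpenCV 4.12 (cv2) and the standard library are available. Lean on these libraries where they do the work, as an engineer would, in place of code of your own. Each camera call takes 0.05 s, during which the arm holds its last target.

### The job

The grey magnetic stirrer rocks because its near right foot, the one the dark grey wedge lies beside, is screwed too far in. With the fingertips push the wedge, thin end first, under that foot until the stirrer stands firm and level, not jacked up, testing it by pressing down on the top of the case at that corner; grip and lift nothing, do not shove the stirrer along, and leave the bottle, beaker, marker and tape roll alone. The program finishes while a fingertip still holds a firm press (about 8 N) on that corner, the wedge carrying it and the stirrer not giving way.

Things in the scene. Friction and masses are not known exactly. Their poses are not given: they have to be found in the camera images.
- stirrer: grey magnetic stirrer, 2 kg +-20%: case 205 (x) x 175 (y) x 56 mm, underside 20 mm and flat top 76 mm above the bench; steel plate 10 mm higher, radius 64, centred at x +30, y +15. Origin at bench level under the middle of the case, z up, +x from the knob panel (two knobs stand out 17 mm) to the back. It stands on three dome feet at (+85,+70), (+85,-70), (-85,+70) mm
- foot_spot (a point): point at (-85, -70, 0) mm in the stirrer's frame, at bench level straight below the fourth, short foot (dome of 11 mm radius), which hangs clear of the bench by an amount not known beforehand, 4.5 to 9 mm. Pressed down above it with about 3 to 5 N, the stirrer rocks over its other diagonal until this foot meets the bench
- corner (a point): point on the flat case top straight above the short foot, at (-85, -70, 76) mm in the stirrer's frame: press here; 15 mm or more of flat top lies around it
- wedge: dark grey ribbed plastic wedge, 0.1 kg, loose: 110 (x) x 56 (y) mm, 16 mm high at the thick end (-x), falling evenly to 1.5 mm at the thin end (+x). Origin mid-underside. Starts on the stirrer's -y side, to go in about along the stirrer's +y. Sliding takes under 1 N; the push rises to 2 or 3 N once it is snug under the foot, and from about 5 N on it jacks the stirrer up. It does not slip back out
- wedge_tip (a point): middle of the wedge's thin edge, on the bench
- wedge_heel (a point): middle of the wedge's upright thick end face (56 wide, 16 mm high), 8 mm above the bench: push here
- bottle: bystander: pale bottle with a white cap, 54 mm across, 115 mm high, origin under its middle
- beaker: bystander: clear glass beaker, 54 mm across, 70 mm high, origin under its middle
- marker: bystander: black marker lying down, 135 x 13 x 15 mm, long along its x, origin under its middle
- tape: bystander: white roll of tape lying flat, 72 mm across, 19 mm high, origin under its middle

How it is judged (in metres and radians):
At the end, for the whole second after the job is handed in: Fingers hold a press of 3.5 to 25 N on the stirrer within 60 mm of the corner point, not touching the wedge; the wedge bears more than 2 N of the stirrer; the stirrer is level within 0.013 rad (the corner neither sinks nor is raised by more than about 1.5 mm) and still (contact force between the fingers and stirrer between 3.5 and 25 N and horizontal distance between the grasp point and corner below 0.06 m and contact force between wedge and stirrer above 2 N and angle between stirrer's own z axis and vertical below 0.013 rad and contact force between the fingers and wedge below 0.1 N and linear speed of each of stirrer, wedge below 0.01 m/s); the arm keeps its last pose, push and grip.
It fails at once if the wedge is lifted, gripped or rammed (over 20 N from the fingers) (height (world z) of wedge above 0.012 m or angle between wedge's own z axis and vertical above 0.25 rad or contact force between the fingers and wedge above 20 N).
It fails at once if the stirrer is lifted or tipped (height (world z) of stirrer above 0.015 m or angle between stirrer's own z axis and vertical above 0.13 rad).
It fails at once if the stirrer is shoved along by more than 25 mm (distance of stirrer from where it was at the start of the episode above 0.025 m).
It fails at once if the stirrer is pressed with more than 40 N (contact force between the fingers and stirrer above 40 N).
It fails at once if a bystander is moved by more than 15 mm (distance of any of bottle, beaker, marker, tape from where it was at the start of the episode above 0.015 m).
It also fails if it takes over 48 s, if anything falls off the work surface, if the arm or the gripper's body presses on something with over 40 N, if the wrist force passes 120 N, or if a joint passes its speed limit or range.

## Working session

There is one attempt and no reset: what is moved stays moved. The work goes in short steps, Python scripts to look and compute and a tool call to move; the robot and the scene stay as the last step left them, time stands still between calls to the robot, and variables do not carry over. Pictures are saved under pics/ and viewed, and the job is handed in when it is done.

Besides the shell and the picture viewer there is one more tool, called after ">>>" as name(argument=value, ...) on one line, values as JSON. servo_tool: Moves the arm, as the interface text tells. Its arguments: {"type":"object","properties":{"plan":{"type":"array"},"newtons":{"type":"number"}},"required":["plan"]}

```bash
mkdir -p pics; ls
python3 - <<'E'
from station import r
import cv2
o=r.get_obs()
print({k:(v if not hasattr(v,'round') else v) for k,v in o.items()})
for n in ["side","top","wrist"]:
    im=r.get_image(n); cv2.imwrite(f"pics/{n}0.png",im)
    p=r.camera_params(n); print(n,p)
for q in ["stirrer","wedge","wedge_tip","wedge_heel","corner","foot_spot"]:
    for c in ["side","top"]:
        print(q,c,[(round(d['p'],2),d['uv']) for d in r.find_in(q,c)[:3]])
E
```

```text
pics
{'time': 0.0, 'joint_pos': array([-72.69834501,  36.05700474,   2.20317838,  86.99408406,
        -1.54807728,  57.0814541 ,  -1.14618354]), 'qvel': array([ 0.02680556,  0.02547259, -0.03061975,  0.12262545,  0.07199113,
       -0.08067228,  0.03176562]), 'joint_torque': array([ 1.02713566e-04, -5.49731541e+01,  1.14413079e+00, -1.86629677e+01,
       -5.20568120e-02,  2.38466490e-02,  1.59832048e-04]), 'ee_pos': array([0.2334428 , 0.60595303, 0.2045866 ]), 'tcp_rot': array([1.79999348e+02, 1.02854645e-01, 6.89269667e+01]), 'force': array([-0.15010183, -0.88424214, -0.24344032]), 'torque': array([-0.00967657, -0.03341342,  0.00691711]), 'finger_gap': 1.001890867692893}
side {'mtx': array([[423.98107971,   0.        , 319.56735648],
       [  0.        , 423.98107971, 196.16154582],
       [  0.        ,   0.        ,   1.        ]]), 'rvec': array([ 2.05285926,  0.01636235, -0.03712761]), 'tvec': array([-0.59675171,  0.05813778,  1.14902056])}
top {'mtx': array([[379.91382821,   0.        , 311.16559548],
       [  0.        , 379.91382821, 193.40471118],
       [  0.        ,  
[... 227 characters left out ...]
, 309.70691629, 197.02875187],
       [  0.        ,   0.        ,   1.        ]]), 'rvec': array([-2.39902231, -1.64738847, -0.22229791]), 'tvec': array([-0.64930637, -0.02788918,  0.39161018])}
stirrer side [(0.86, [323.7, 181.4]), (0.35, [377.5, 271.0])]
stirrer top [(0.71, [244.8, 177.9])]
wedge side [(0.96, [305.3, 229.0])]
wedge top [(0.69, [320.1, 199.3])]
wedge_tip side [(0.98, [302.0, 224.6]), (0.62, [258.0, 281.1])]
wedge_tip top [(0.59, [318.0, 200.3])]
wedge_heel side [(0.64, [304.7, 227.7])]
wedge_heel top [(0.92, [317.3, 200.2])]
corner side [(0.6, [325.3, 179.7])]
corner top [(0.89, [245.0, 179.7])]
foot_spot side [(0.93, [324.8, 179.1])]
foot_spot top [(0.94, [245.5, 178.9])]
```

View pics/side0.png

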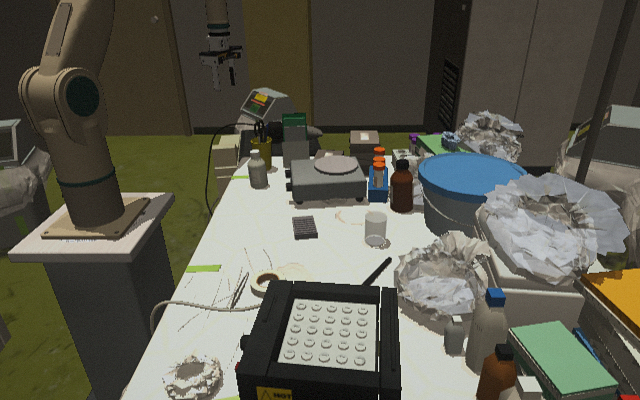

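View pics/top0.png

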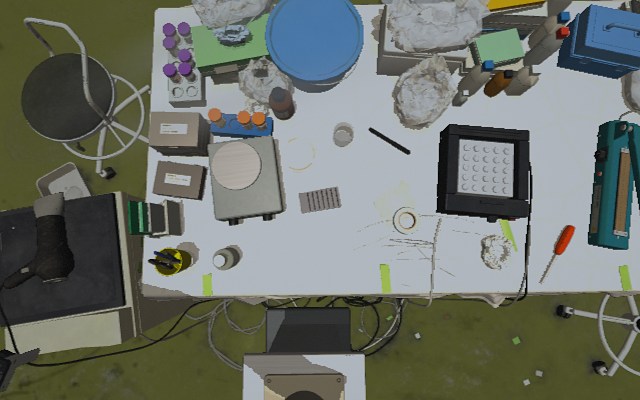

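View pics/wrist0.png

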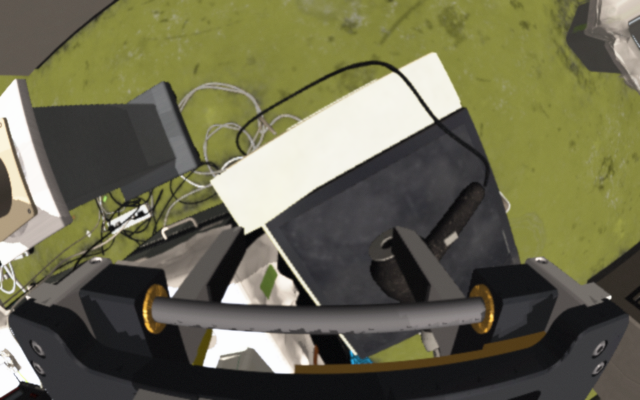

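```bash
cat > h.py <<'E'
import numpy as np, cv2
from station import r
def ray(c,uv):
    p=r.camera_params(c); R,_=cv2.Rodrigues(p['rvec']); K=p['mtx']
    uv=np.atleast_2d(uv).astype(float)
    if c=='wrist':
        d=(uv-K[:2,2])/K[0,0]; a=np.linalg.norm(d,axis=1,keepdims=True)
        dc=np.c_[d/np.maximum(a,1e-9)*np.sin(a),np.cos(a)]
    else: dc=np.c_[(uv-K[:2,2])/K[0,0],np.ones(len(uv))]
    return -R.T@p['tvec'], dc@R
def at(c,uv,z):
    o,d=ray(c,uv); return o+d*((z-o[2])/d[:,2])[:,None]
def proj(c,P):
    p=r.camera_params(c); R,_=cv2.Rodrigues(p['rvec']);P=np.atleast_2d(P)@R.T+p['tvec'];K=p['mtx']
    if c=='wrist':
        n=np.linalg.norm(P[:,:2],axis=1,keepdims=True);a=np.arctan2(n,P[:,2:])
        return K[:2,2]+K[0,0]*a*P[:,:2]/n
    return K[:2,2]+K[0,0]*P[:,:2]/P[:,2:]
E
python3 - <<'E'
from h import *
im=r.get_image("top")
cv2.imwrite("pics/top_c.png",cv2.resize(im[115:265,180:360],None,fx=4.4,fy=4,interpolation=cv2.INTER_CUBIC)[:600,:800])
im=r.get_image("side")
cv2.imwrite("pics/side_c.png",cv2.resize(im[130:270,240:420],None,fx=4.2,fy=4.2,interpolation=cv2.INTER_CUBIC))
for q in ["stirrer","wedge","bottle","beaker","marker","tape"]:
    g=r.regions_of(q,"top")
    if not g: print(q,None); continue
    g=g[0]; m=g['region'].astype(np.uint8); 
    rc=cv2.minAreaRect(np.argwhere(m)[:,::-1].astype(np.float32)); b=cv2.boxPoints(rc)
    z={'stirrer':.076,'wedge':.008,'bottle':.115,'beaker':.07,'marker':.015,'tape':.019}[q]
    print(q,g['p'],m.sum(),g['uv'],at('top',g['uv'],z).round(3),b.round(1).tolist(),at('top',b,z)[:,:2].round(3).tolist())
    cv2.imwrite(f"pics/m_{q}.png",m*255)
E
```

```text
stirrer 0.71 5498 [241.1, 178.3] [[0.607 0.155 0.076]] [[205.39999389648438, 142.5], [274.29998779296875, 133.60000610351562], [285.29998779296875, 218.5], [216.3000030517578, 227.39999389648438]] [[0.705, 0.251], [0.726, 0.068], [0.501, 0.04], [0.481, 0.217]]
wedge 0.9 830 [319.8, 197.3] [[ 0.564 -0.05   0.008]] [[298.0, 192.1999969482422], [337.79998779296875, 185.5], [341.20001220703125, 206.3000030517578], [301.5, 212.89999389648438]] [[0.579, 0.01], [0.596, -0.1], [0.538, -0.108], [0.521, 0.001]]
bottle 0.61 441 [228.0, 258.6] [[0.403 0.177 0.115]] [[213.0, 249.0], [239.0, 249.0], [239.0, 269.0], [213.0, 269.0]] [[0.426, 0.214], [0.426, 0.15], [0.378, 0.15], [0.379, 0.213]]
beaker 0.78 385 [342.5, 136.0] [[ 0.719 -0.112  0.07 ]] [[332.0, 144.8000030517578], [335.0, 121.4000015258789], [354.20001220703125, 123.80000305175781], [351.20001220703125, 147.1999969482422]] [[0.695, -0.084], [0.759, -0.093], [0.752, -0.144], [0.688, -0.134]]
marker 0.69 208 [388.4, 141.7] [[ 0.717 -0.244  0.015]] [[368.29998779296875, 130.8000030517578], [370.8999938964844, 126.5], [410.6000061035156, 150.39999389648438], [408.0, 154.60000610351562]] [[0.749, -0.189], [0.761, -0.197], [0.691, -0.305], [0.679, -0.297]]
tape 0.66 450 [410.0, 227.0] [[ 0.478 -0.292  0.019]] [[393.0, 208.0], [420.0, 208.0], [420.0, 234.0], [393.0, 234.0]] [[0.53, -0.248], [0.529, -0.321], [0.459, -0.317], [0.46, -0.245]]
```

View pics/top_c.png

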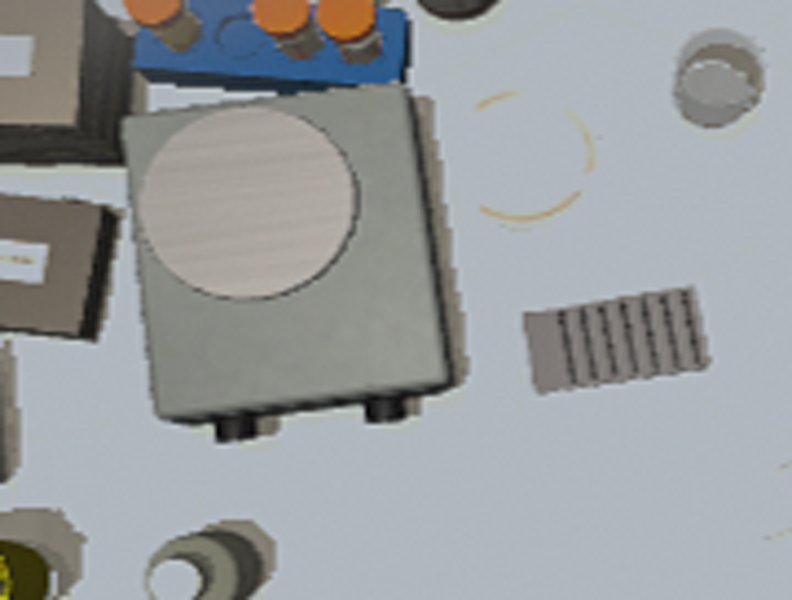

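View pics/side_c.png

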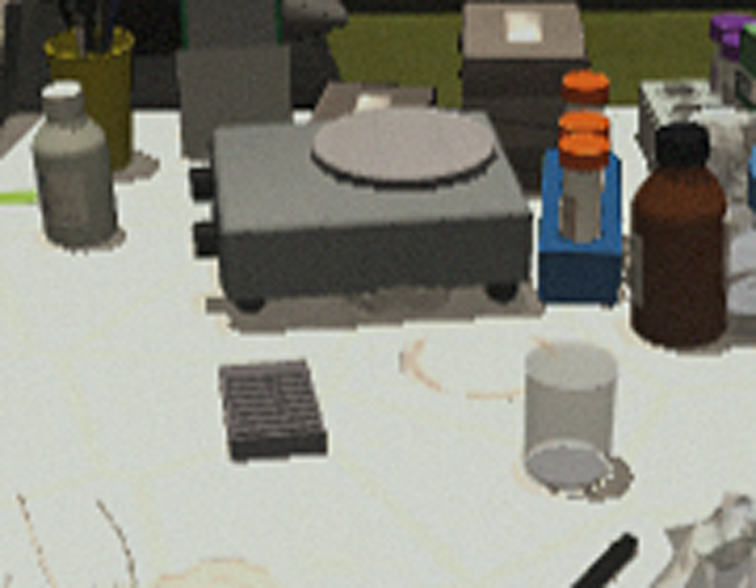

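```bash
cat > fit.py <<'E'
from h import *
from scipy.optimize import least_squares
T=lambda P:np.array(P)/[4.4,4]+[180,115]
S=lambda P:np.array(P)/[4.2,4.2]+[240,130]
def w(p,L):
    c,s=np.cos(p[2]),np.sin(p[2]); L=np.array(L,float)
    return np.c_[p[0]+c*L[:,0]-s*L[:,1],p[1]+s*L[:,0]+c*L[:,1],L[:,2]]
# stirrer: top corners
a,b=.1025,.0875
tl=[(a,b,.076),(a,-b,.076),(-a,-b,.076),(-a,b,.076)]; tu=T([(122,118),(408,86),(450,382),(160,418)])
sl=[(-a,-b,.076),(a,-b,.076),(-a,b,.076)]; su=S([(216,228),(531,213),(213,128)])
for nm,use in (("top",(1,0)),("both",(1,1)),("side",(0,1))):
    f=lambda p:np.r_[use[0]*(proj('top',w(p,tl))-tu).ravel(),use[1]*(proj('side',w(p,sl))-su).ravel()]
    o=least_squares(f,[.6,.15,.1]); print(nm,o.x,np.degrees(o.x[2]),np.abs(o.fun).max())
    if nm=="both": ps=o.x
a,b=.055,.028
wl=[(a,b,.0015),(a,-b,.0015),(-a,b,.016),(-a,-b,.016)]; 
wt=T([(537,392),(524,312),(709,368),(694,287)])
ws=S([(220,370),(305,360),(231,437),(326,430)])
f=lambda p:(proj('top',w(p,wl))-wt).ravel()
for nm,use in (("top",(1,0)),("both",(1,1)),("side",(0,1))):
    f=lambda p:np.r_[use[0]*(proj('top',w(p,wl))-wt).ravel(),use[1]*(proj('side',w(p,wl[:]))-ws).ravel()]
    o=least_squares(f,[.56,-.05,1.7]); print(nm,o.x,np.degrees(o.x[2]),o.fun.round(1))
    if nm=="both": pw=o.x
print("stirrer foot/corner",w(ps,[(-.085,-.07,0)]),"case right-near corner",w(ps,[(-.1025,-.0875,0)]))
print("tip,heel",w(pw,[(.055,0,0),(-.055,0,.008)]))
E
python3 fit.py
```

```text
top [0.61033717 0.1454398  0.12512837] 7.169327756616052 1.7014199351011143
both [0.61162054 0.14489144 0.12229412] 7.006937216485458 2.099685085551357
side [0.61453774 0.13893052 0.09872995] 5.656809669773376 1.0271033724725385
top [ 0.55618949 -0.05011093  1.70059878] 97.4371324756621 [-0.4  0.  -0.3  0.2  0.2 -0.2  0.5 -0.  -0.  -0.  -0.  -0.  -0.   0.
 -0.   0. ]
both [ 0.55817319 -0.05064122  1.71481796] 98.2518319390124 [-0.1 -0.4 -0.2 -0.2  0.5 -1.2  0.5 -1.  -0.8 -1.4 -0.1 -0.6 -1.   0.2
 -0.7  0. ]
side [ 0.55991302 -0.05262209  1.72702597] 98.95129932834952 [ 0.  -0.   0.  -0.   0.  -0.   0.  -0.  -0.4 -1.   0.2 -0.3 -0.1  0.7
  0.3  0.4]
stirrer foot/corner [[0.53579464 0.06504514 0.        ]] case right-near corner [[0.52056016 0.04554102 0.        ]]
tip,heel [[ 0.55027936  0.00378936  0.        ]
 [ 0.56606703 -0.10507179  0.008     ]]
```

>>> servo_tool(plan=[[0.5, 0, 0, 4, 0, 0, 0], [1, 1, -2, 7, 0, 0, -0.1], [1, 2.6, -5.7, 8, 0, 0, -0.2], [1, 4.2, -9.4, 8, 0, 0, -0.3], [1, 5.8, -13.1, 8, 0, 0, -0.4]], newtons=20)

```text
time: 1.57
ee_pos: [0.2924, 0.4747, 0.2866]
tcp_rot: [-180.0, -0.1, 45.8]
force: [0.3, 0.0, -0.8]
finger_gap: 0.68
```

>>> servo_tool(plan=[[1, 1.6, -3.7, 0, 0, 0, -0.11], [1, 3.2, -7.4, 0, 0, 0, -0.22], [1, 4.8, -11.1, 0, 0, 0, -0.33], [1, 6.4, -14.8, 0, 0, 0, -0.44], [1, 8.0, -18.5, 0, 0, 0, -0.55]])

```text
time: 1.98
ee_pos: [0.3728, 0.2879, 0.287]
tcp_rot: [-179.9, -0.2, 14.0]
force: [1.0, 0.6, 0.6]
finger_gap: 0.332
```

>>> servo_tool(plan=[[1, 1.6, -3.7, 0, 0, 0, -0.02], [1, 3.2, -7.4, 0, 0, 0, -0.04], [1, 4.8, -11.1, 0, 0, 0, -0.06], [1, 6.4, -14.8, 0, 0, 0, -0.08], [1, 8.0, -18.5, 0, 0, 0, -0.1]])

```text
time: 2.4
ee_pos: [0.4532, 0.1011, 0.2874]
tcp_rot: [-179.9, -0.2, 8.2]
force: [0.4, 0.1, -0.8]
finger_gap: 0.006
```

>>> servo_tool(plan=[[1, 1.6, -3.7, 0, 0, 0, 0], [1, 3.2, -7.4, 0, 0, 0, 0], [1, 4.8, -11.1, 0, 0, 0, 0], [1, 6.4, -14.8, 0, 0, 0, 0], [1, 8.0, -18.5, 0, 0, 0, 0]])

```text
time: 2.82
ee_pos: [0.5338, -0.0857, 0.2876]
tcp_rot: [-179.9, -0.3, 8.2]
force: [-0.5, 0.9, 0.8]
finger_gap: 0.003
```

>>> servo_tool(plan=[[1, 1, -2, -2, 0, 0, 0], [1, 2, -4, -5, 0, 0, 0], [1, 3, -6, -9, 0, 0, 0], [1, 3.6, -7, -13, 0, 0, 0], [1, 3.6, -7, -16, 0, 0, 0]])

```text
time: 3.23
ee_pos: [0.5703, -0.159, 0.1256]
tcp_rot: [-180.0, -0.3, 8.0]
force: [1.2, 0.0, 0.9]
finger_gap: 0.003
```

Run:
```python
from h import *
for c in ("wrist","side"):
    im=r.get_image(c)
    if c=="side": im=cv2.resize(im[130:270,240:420],None,fx=4.2,fy=4.2,interpolation=cv2.INTER_CUBIC)
    else: print(r.camera_params(c)); print([(d['p'],d['uv']) for q in("wedge_heel","wedge_tip","foot_spot") for d in r.find_in(q,c)])
    cv2.imwrite(f"pics/{c}1.png",im)
print(r.get_obs()['ee_pos'])
```

```text
{'mtx': array([[309.70691629,   0.        , 318.15125748],
       [  0.        , 309.70691629, 197.02875187],
       [  0.        ,   0.        ,   1.        ]]), 'rvec': array([-2.86999552, -0.20461422, -0.01899108]), 'tvec': array([-0.53713408, -0.23110152,  0.25047752])}
[(0.61, [321.7, 82.4]), (0.92, [323.3, 80.9]), (0.28, [487.5, 178.9])]
[ 0.57091176 -0.15568775  0.12937571]
```

View pics/wrist1.png

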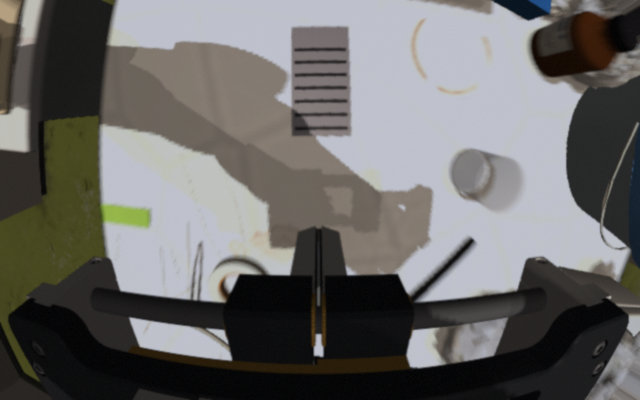

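View pics/side1.png

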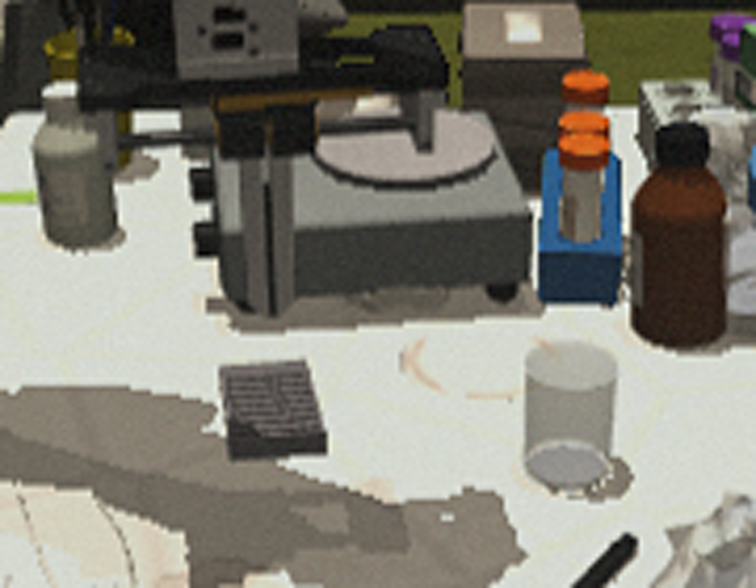

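Run:
```python
from h import *
print(at('wrist',[(292,135),(351,135)],.016),at('wrist',[(292,27),(349,27)],.0015))
o=r.get_obs(); print(o['ee_pos'],o['tcp_rot'],o['force'])
```

```text
[[ 0.53891492 -0.10211697  0.016     ]
 [ 0.59404685 -0.09405583  0.016     ]] [[0.52233747 0.00538061 0.0015    ]
 [0.57783743 0.01371507 0.0015    ]]
[ 0.57091176 -0.15568775  0.12937571] [-179.91327623   -0.39829949    8.24370016] [ 0.54548734 -0.51438575  0.82812825]
```

>>> servo_tool(plan=[[1, 0.2, 0.2, -4, 0, 0, 0], [1, 0.3, 0.4, -7.5, 0, 0, 0], [1, 0.3, 0.5, -10, 0, 0, 0], [1, 0.3, 0.5, -11.5, 0, 0, 0], [1, 0.3, 0.5, -12.0, 0, 0, 0]])

```text
time: 3.9
ee_pos: [0.5747, -0.1497, 0.0097]
tcp_rot: [-179.9, -0.4, 8.3]
force: [0.3, -0.5, 0.5]
finger_gap: 0.006
```

>>> servo_tool(plan=[[1, -0.1, 0.8, 0, 0, 0, 0], [1, -0.3, 1.6, 0, 0, 0, 0], [1, -0.4, 2.4, 0, 0, 0, 0], [1, -0.45, 3.0, 0, 0, 0, 0], [1, -0.55, 3.5, 0, 0, 0, 0]])

```text
time: 4.32
ee_pos: [0.57, -0.1131, 0.0109]
tcp_rot: [-179.9, -0.6, 8.4]
force: [-0.5, -0.4, -0.4]
finger_gap: 0.005
```

>>> servo_tool(plan=[[1, -0.1, 0.6, 0, 0, 0, 0], [1, -0.2, 1.2, 0, 0, 0, 0], [1, -0.3, 1.8, 0, 0, 0, 0], [1, -0.35, 2.4, 0, 0, 0, 0], [1, -0.45, 3.0, 0, 0, 0, 0]])

```text
time: 4.73
ee_pos: [0.5657, -0.0829, 0.011]
tcp_rot: [-179.9, -0.6, 8.4]
force: [-0.0, -0.0, 0.7]
finger_gap: 0.006
```

>>> servo_tool(plan=[[1, -0.1, 0.5, 0, 0, 0, 0], [1, -0.15, 1.0, 0, 0, 0, 0], [1, -0.25, 1.5, 0, 0, 0, 0], [1, -0.3, 2.0, 0, 0, 0, 0], [1, -0.35, 2.5, 0, 0, 0, 0]])

```text
time: 5.15
ee_pos: [0.5621, -0.0574, 0.011]
tcp_rot: [-179.9, -0.6, 8.4]
force: [0.3, -0.9, 0.3]
finger_gap: 0.005
```

Run:
```python
from h import *
im=r.get_image("top")
cv2.imwrite("pics/top2.png",cv2.resize(im[115:265,180:360],None,fx=4.4,fy=4,interpolation=cv2.INTER_CUBIC))
im=r.get_image("side")
cv2.imwrite("pics/side2.png",cv2.resize(im[130:270,240:420],None,fx=4.2,fy=4.2,interpolation=cv2.INTER_CUBIC))
cv2.imwrite("pics/wrist2.png",r.get_image("wrist"))
```

```text
(no output)
```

View pics/wrist2.png

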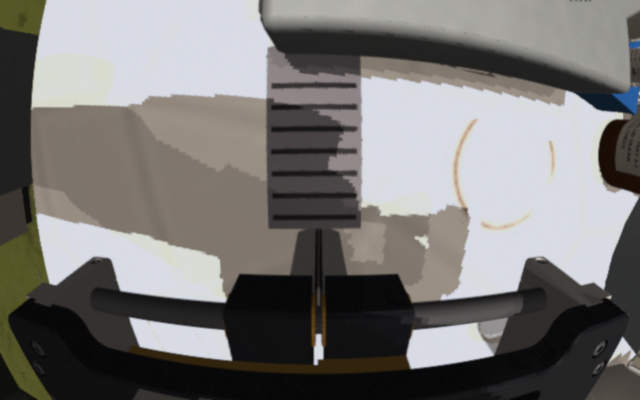

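View pics/side2.png

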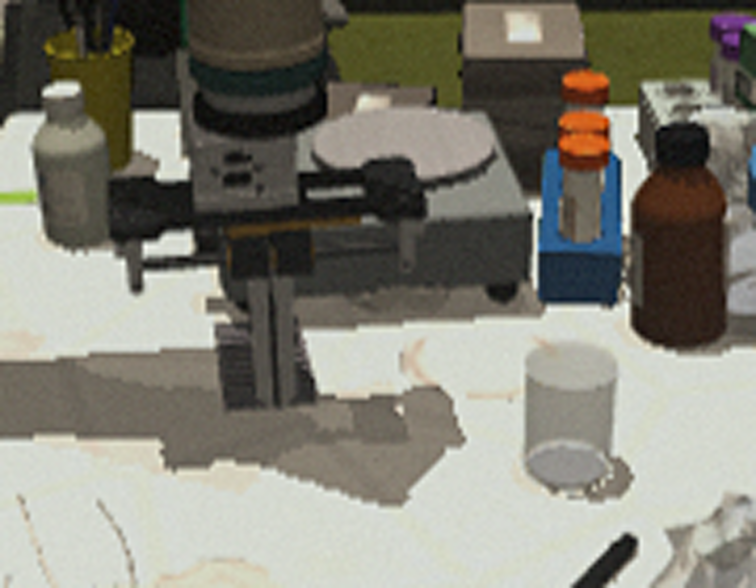

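>>> servo_tool(plan=[[1, -0.2, 0.4, 0, 0, 0, 0], [1, -0.4, 0.8, 0, 0, 0, 0], [1, -0.6, 1.2, 0, 0, 0, 0], [1, -0.75, 1.6, 0, 0, 0, 0], [1, -0.9, 2.0, 0, 0, 0, 0]])

```text
time: 5.72
ee_pos: [0.5527, -0.0366, 0.0109]
tcp_rot: [-179.9, -0.6, 8.5]
force: [0.3, -0.6, -0.3]
finger_gap: 0.008
```

>>> servo_tool(plan=[[1, -0.03, 0.2, 0, 0, 0, 0], [1, -0.06, 0.4, 0, 0, 0, 0], [1, -0.09, 0.6, 0, 0, 0, 0], [1, -0.12, 0.8, 0, 0, 0, 0], [1, -0.15, 1.0, 0, 0, 0, 0]])

```text
time: 6.13
ee_pos: [0.5517, -0.0278, 0.011]
tcp_rot: [-180.0, -0.6, 8.4]
force: [1.2, -4.0, -0.8]
finger_gap: 0.006
```

Run:
```python
from h import *
im=r.get_image("top")
cv2.imwrite("pics/top3.png",cv2.resize(im[115:265,180:360],None,fx=4.4,fy=4,interpolation=cv2.INTER_CUBIC))
im=r.get_image("side")
cv2.imwrite("pics/side3.png",cv2.resize(im[130:270,240:420],None,fx=4.2,fy=4.2,interpolation=cv2.INTER_CUBIC))
cv2.imwrite("pics/wrist3.png",r.get_image("wrist"))
o=r.get_obs();print(o['ee_pos'],o['force'])
```

```text
[ 0.55155859 -0.02731347  0.01095342] [ 1.44367219 -3.15779815 -0.92276202]
```

View pics/wrist3.png

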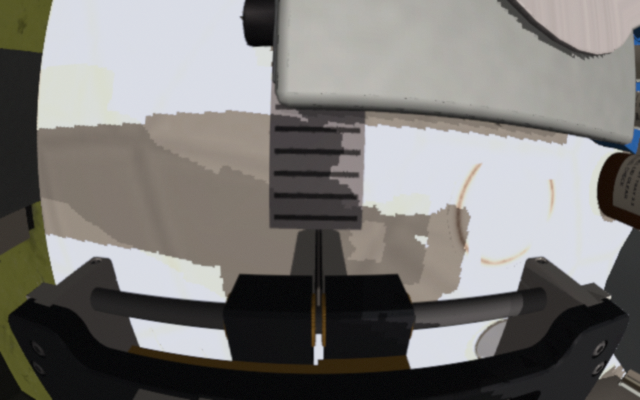

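View pics/side3.png

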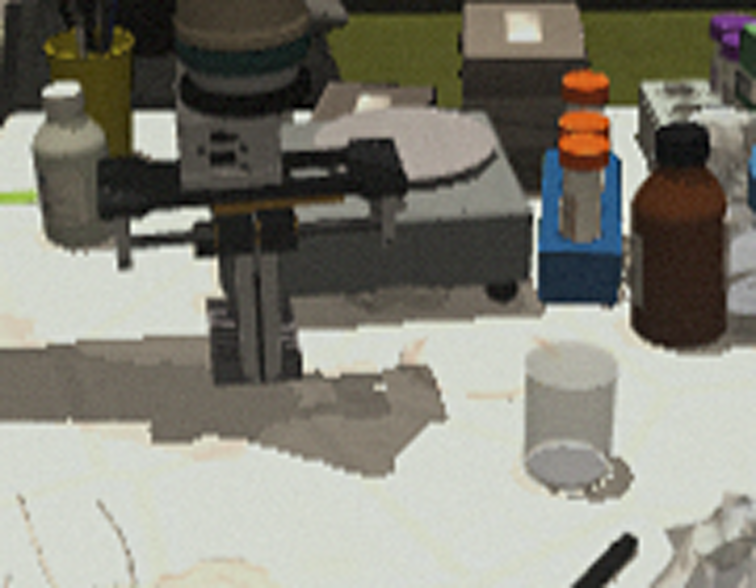

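View pics/top3.png

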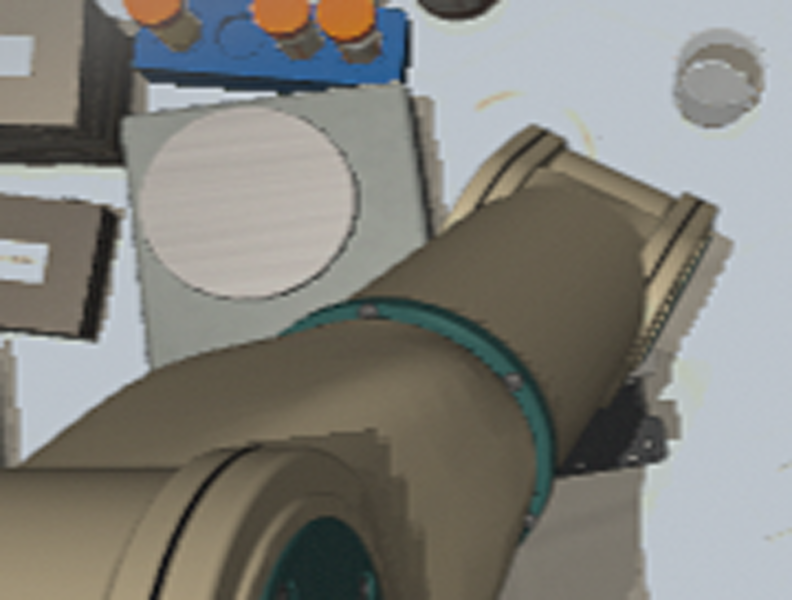

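Run:
```python
from h import *
h=at('wrist',[(271,228),(362,228)],.016);print(h.round(4))
e=at('wrist',[(285,100),(360,108)],.073);print(e.round(4))
```

```text
[[ 0.5217 -0.0216  0.016 ]
 [ 0.5763 -0.0137  0.016 ]]
[[0.5264 0.0527 0.073 ]
 [0.5547 0.0539 0.073 ]]
```

>>> servo_tool(plan=[[1, 0.1, -0.8, 0, 0, 0, 0], [1, 0.2, -2, 0.5, 0, 0, 0], [1, 0.2, -2.5, 4, 0, 0, 0], [1, 0.2, -2.5, 8, 0, 0, 0], [1, 0, -1.5, 11, 0, 0, 0]])

```text
time: 6.7
ee_pos: [0.5518, -0.0462, 0.1235]
tcp_rot: [180.0, -0.6, 8.1]
force: [0.6, -0.4, -0.0]
finger_gap: 0.005
```

>>> servo_tool(plan=[[1, -0.3, 2, 0.5, 0, 0, 0], [1, -0.6, 5, 0, 0, 0, 0], [1, -1.1, 8, 0, 0, 0, 0], [1, -1.3, 11, -1, 0, 0, 0], [1, -1.3, 11, -2.5, 0, 0, 0]])

```text
time: 7.12
ee_pos: [0.5388, 0.0714, 0.0992]
tcp_rot: [-179.7, -0.7, 8.6]
force: [0.1, 0.8, -1.3]
finger_gap: 0.008
```

>>> servo_tool(plan=[[1, 0, -0.2, -0.8, 0, 0, 0], [1, 0, -0.2, -1.4, 0, 0, 0], [1, 0, -0.2, -1.8, 0, 0, 0], [1, 0, -0.2, -2.0, 0, 0, 0], [1, 0, -0.2, -2.1, 0, 0, 0]])

```text
time: 7.53
ee_pos: [0.539, 0.0679, 0.0783]
tcp_rot: [-179.7, -0.7, 8.5]
force: [-0.0, 0.2, -0.3]
finger_gap: 0.007
```

Run:
```python
from h import *
cv2.imwrite("pics/wrist4.png",r.get_image("wrist"))
im=r.get_image("side")
cv2.imwrite("pics/side4.png",cv2.resize(im[130:270,240:420],None,fx=4.2,fy=4.2,interpolation=cv2.INTER_CUBIC))
```

```text
(no output)
```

View pics/wrist4.png

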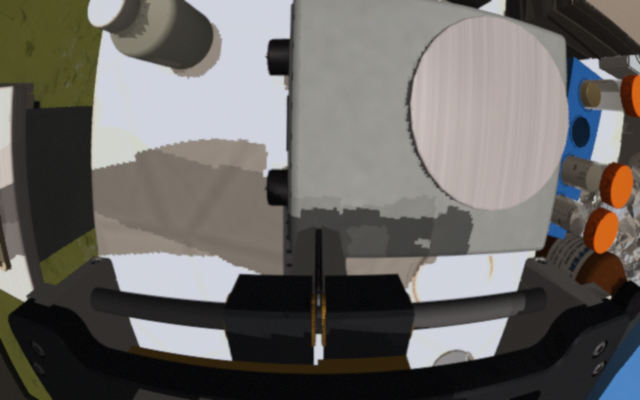

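View pics/side4.png

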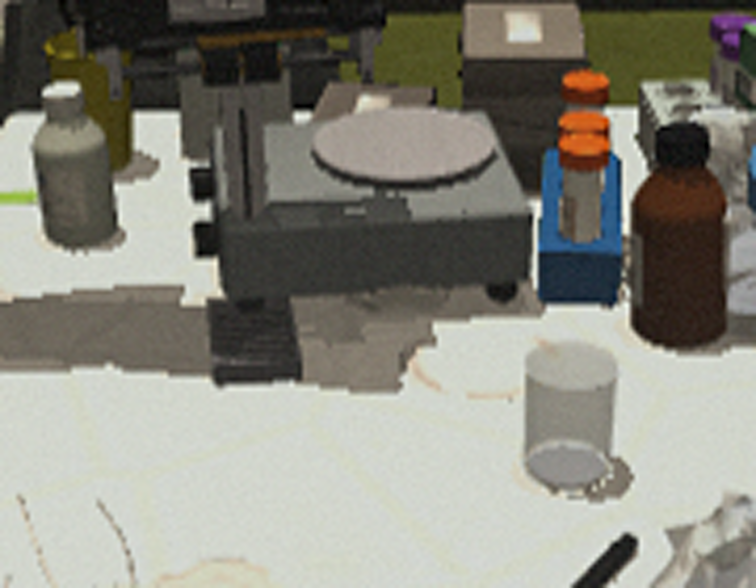

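>>> servo_tool(plan=[[1, 0, 0, -0.1, 0, 0, 0], [1, 0, 0, -0.2, 0, 0, 0], [1, 0, 0, -0.3, 0, 0, 0], [1, 0, 0, -0.3, 0, 0, 0]])

```text
time: 7.97
ee_pos: [0.5393, 0.0681, 0.0759]
tcp_rot: [-179.7, -0.8, 8.5]
force: [-0.5, -0.3, 3.5]
finger_gap: 0.004
```

>>> servo_tool(plan=[[1, 0, 0, -0.1, 0, 0, 0], [1, 0, 0, -0.1, 0, 0, 0], [1, 0, 0, -0.1, 0, 0, 0]])

```text
time: 8.22
ee_pos: [0.5394, 0.0681, 0.0758]
tcp_rot: [-179.7, -0.8, 8.5]
force: [-3.1, -0.9, 8.3]
finger_gap: 0.005
```

Run:
```python
from h import *
im=r.get_image("side")
cv2.imwrite("pics/side5.png",cv2.resize(im[130:270,240:420],None,fx=4.2,fy=4.2,interpolation=cv2.INTER_CUBIC))
a=cv2.imread("pics/side4.png")
for i in range(8):
    r.get_image("wrist"); o=r.get_obs(); print(o['time'],o['ee_pos'].round(4),o['force'].round(1))
cv2.imwrite("pics/wrist5.png",r.get_image("wrist"))
```

```text
8.3167 [0.5394 0.0681 0.0758] [-2.3 -0.2  9.5]
8.3667 [0.5394 0.0681 0.0758] [-2.2 -1.4  8.9]
8.4167 [0.5394 0.0681 0.0758] [-1.2 -0.7  8.4]
8.4667 [0.5393 0.0681 0.0758] [-1.7 -0.1  7.3]
8.5167 [0.5394 0.0681 0.0758] [-2.3 -0.5  7.8]
8.5667 [0.5393 0.0681 0.0758] [-1.9 -0.   8.3]
8.6167 [0.5393 0.0681 0.0758] [-2.3 -0.5  8.5]
8.6667 [0.5393 0.0681 0.0758] [-2.4 -0.8  7.4]
```

View pics/side5.png

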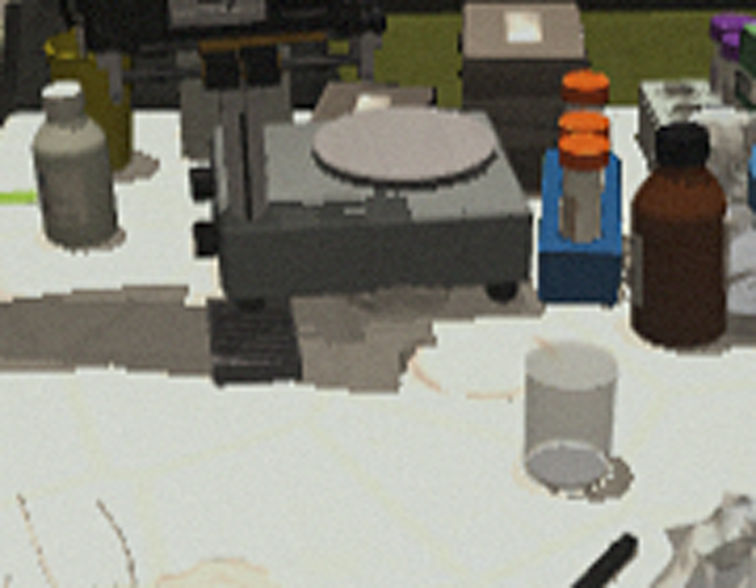

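Run:
```python
from h import *
o=r.get_obs(); print(o['time'],o['ee_pos'].round(4),o['force'].round(1))
print(r.job_done())
```

```text
8.7167 [0.5393 0.0681 0.0758] [-2.5 -0.5  8.6]
the job is handed in; nothing more can be done
None
```

I pushed the wedge with the closed fingertips, thin end first, under the short foot, then pressed down on that corner. I handed the job in at 8.7 s with the press still on; no verdict was reported.

- **Wedge:** I stopped when the push force rose to 3–4 N, a little above the 2–3 N given for a snug fit but under the 5 N that jacks. By the wrist picture, the thin end is roughly 25 mm past the foot, so the wedge is about 5 mm thick there.
- **Press:** The force held at 7.3–9.5 N for about half a second. The tip height stayed at 75.8 mm against a nominal 76 mm for the case top, so the corner neither sank nor was raised.
- **Stirrer:** The side and top pictures showed no visible shift of the stirrer.
- **Bystanders:** The bottle and beaker look unmoved. I did not re-check the tape or the marker, but no move came near them.

**Less certain:**
- A sideways force of about 2 N along x remained at the fingertips during the press.
- I judged level from the tip height only, not by measuring the tilt. The load on the wedge is inferred from the corner not giving way.

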